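# Lean a circuit board in the inspection rest

### The job

Take the yellow circuit board out of the rack and lean it in the inspection rest for checking: lower edge on the rest's base close behind the orange lip, back against the steel bar, component side facing out over the lip, centred and square to the rest. Keep hold of it until it is leaning there, so that it does not drop or topple, then let go; leave the green board and the other things on the bench where they are.

Things in the scene. Friction and masses are not known exactly. Their poses are not given: they have to be found in the camera images.
- yellow_board_center (a point): Centre of the yellow board, a slab 10 mm thick (its x), 150 wide (y), 110 tall (z), about 0.22 kg. +x is the component side: black heat sink 9 mm proud, 40 mm wide, from 24 mm below to 12 mm above centre; back flat. The top 36 mm is a plain 10 mm thick rim to grip. Starts upright (z up) in a rack slot, lower edge 8 mm and top edge 118 mm above the bench.
- green_board_center (a point): Centre of the green circuit board, same size and shape, with a silver heat sink and green frame; stands in the rack's other slot and stays there.
- rack: Fixed black rack, base 150 (its x) x 170 (y) x 8 mm, origin at its underside's centre. Two slots along y, at x = -45 and +45 mm, 13 mm wide between grey rails 8 mm thick with tops 26 mm up. Boards are drawn straight up; their component sides face its +x. Which board is in which slot varies; the rack may stand left or right of the rest.
- rest: Fixed inspection rest, origin at the centre of its underside, z up. Aluminium base 8 mm thick, x = -67 to +58 mm, 180 mm along y. Its +x (away from the robot) has the orange lip. Behind the lip is a raised steel bar along y, on sloping legs at its ends (y = -84 and +84 mm) that run down to x = -45 mm. Nothing else stands on the base.
- rest_bar (a point): Middle of the steel bar's axis: x = +2 mm, 55 mm up in the rest's frame. The bar is 12 mm in diameter, 168 mm long, along the rest's y.
- rest_lip (a point): Middle of the orange lip's inner top edge: x = +45 mm, y = 0, 22 mm up in the rest's frame. The lip is 10 mm thick (to x = +55 mm), 180 mm long along y, and stands 14 mm above the base.
- rest_board_spot (a point): Where the board's centre comes (rest's frame x = +13 mm, y = 0, 58 mm up) when it stands on the base with its lower edge against the lip and its back on the bar. It then leans about 30 degrees from upright, top towards the rest's -x, component side facing +x and up. Axes are the rest's, not the leaning board's.
- jar_center (a point): Centre of a small closed amber jar, 44 mm in diameter and 45 mm high, standing on the bench; a bystander.
- screwdriver: Red-handled screwdriver, 150 mm long, lying on the bench beyond the work; a bystander.
- parts_tray: White parts tray, 70 x 100 x 25 mm, origin at the centre of its underside, on the bench beyond the work; a bystander.
Mind the look-alikes: they are no part of the job. There is more than one size of the part that bears yellow_board_center; the job needs the largest.

How it is judged:
By the outcome, as a careful person would: the job done as asked, in the order asked, and still so for the second after the job is handed in, with the robot touching nothing.
It also fails if it takes over 40 s, if anything falls off the work surface, if the arm or the gripper's body presses on something with over 40 N, if the wrist force passes 120 N, or if a joint passes its speed limit or range.

### The arm

A 6-joint arm with a two-finger parallel gripper is mounted at the origin on the work surface. World frame = base frame: x ahead of the robot, y to its left, z up, the work surface at z = 0. Lengths are in m, angles in rad, forces in N, time in s.
With the tool pointing down it reaches from about 0.325 to 0.75 m from the base axis. Payload 7.6 kg.
Tool frame: the origin (TCP) lies between the finger pads; the fingertips stand 25 mm ahead of it and the grasp point (between the pads) lies 6 mm ahead of it; z points along the fingers, y is the direction in which the jaws open and shut (so a half turn about z gives the same grasp; the last joint's range is limited). The gripper opens to 85 mm and grips with 20 to 120 N. Pads are 22 mm wide; open, the fingers measure 114 mm over their backs; the gripper's body (76 mm by 85 mm) begins 54 mm behind the grasp point. The pads swing forward as they close: fully open they stand 13 mm farther back than shut.
Start: joints at [-1.284, 0.052, 1.401, -0, 1.689, -0.07], TCP at [0.183, -0.492, 0.256] pointing down, gripper open.
Joint ranges: [-2.9, 2.9], [-0.91, 2.17], [0.12, 2.37], [-1.06, 4.2], [0.26, 2.73], [-2.93, 2.93]. Speed limits (rad/s): [2.57, 2.57, 3.01, 3.14, 3.14, 3.14].

### API

Orientations are given as a unit quaternion [x, y, z, w].
In Python, from station import telemetry, vision, ctrl gives the robot as it stands.
- The arm moves only by the tool move_arm, never from a script. Its argument "rows" is a list of rows, each an object with "linear": the shift along the tool's x, y, z in cm, a list of three; "dr": the turn, a rotation vector about the tool's x, y, z in degrees, a list of three. In form: [{"linear": [dx, dy, dz], "dr": [ax, ay, az]}, ...]. A call has 1 to 12 rows; each row is the pose to reach, as a shift and turn from the pose commanded when the call began, along the tool's axes at that moment; what a row does not reach only later rows make up. A row lasts 1/8 s, in which the tool goes at most 62.5 mm and 10.7 degrees, less where a joint would pass 70% of its speed; a pose out of reach is approached as far as the arm can. A call with a gripper value outside its range is refused whole. "claw" is the finger opening in cm, from 0 to 8.54, set as the call begins (left out, the last holds). The fingers move at their own pace and stop on an object; the grip force is fixed at half the most. Time passes only in rows, so rows that repeat a pose let the fingers close. It gives the time, the measured TCP pose, the force and the opening at its end, in the units of the state.
- telemetry.get_obs(): the state, without advancing time (a new reading comes with each control period).
- vision.get_image(name): name is "scene" or "top" or "wrist"; returns the picture (420x560x3 uint8, red, green, blue); there is no depth.
- vision.camera_info(name): a dict with "fovy" (degrees; the focal length in pixels is half the picture's height over the tangent of half this angle, whatever the lens; pixels are square), "cx", "cy" (the principal point, pixels), "eye" and "attitude" of the camera in the world; the wrist camera has in their place "tool_from_camera" (4x4, takes a point from camera to tool coordinates, whose origin is the TCP and whose axes are the flange's). Camera axes: x right, y down, z forward; pixel columns grow to the right and rows downward; lengths in m; the calibration is good to about 2 mm. A picture is of the moment at which its call begins: read the wrist's pose just before it. camera_info takes no time and is no camera call.
- ctrl.sign_off(): hands the job in, once; it reports no verdict.
The state is a dict: "t": time; "joint_positions": joint angles; "qvel": joint speeds; "tau": joint torques, N m; "eef_pos": TCP position; "tool_rot": TCP orientation; "force": force on the tool from outside, world axes, zero at the start; "wrist_torque": the same for the moment, N m; "finger_gap": finger opening in m.
Only numpy, scipy, OpenCV 4.12 (cv2) and the standard library are available. Lean on these libraries where they do the work, as an engineer would, in place of code of your own. Each camera call takes 0.05 s, during which the arm holds its last target.

## Working session

There is one attempt and no reset: what is moved stays moved. The work goes in short steps, Python scripts to look and compute and a tool call to move; the robot and the scene stay as the last step left them, time stands still between calls to the robot, and variables do not carry over. Pictures are saved under pics/ and viewed, and the job is handed in when it is done.

Besides the shell and the picture viewer there is one more tool, called after ">>>" as a command line: name --argument value ..., lists and objects as JSON in quotes. move_arm: Moves the arm, as the interface text tells. Its arguments: {"type":"object","properties":{"rows":{"type":"array","items":{"type":"object","properties":{"linear":{"type":"array","items":{"type":"number"}},"dr":{"type":"array","items":{"type":"number"}}}}},"claw":{"type":"number"}},"required":["rows"]}

```bash
mkdir -p pics; ls
python3 - <<'E'
from station import telemetry, vision, ctrl
import cv2,numpy as np
np.set_printoptions(precision=4,suppress=True)
for n in ("scene","top","wrist"):
    print(n,vision.camera_info(n))
for n in ("scene","top"):
    cv2.imwrite(f"pics/{n}0.png",vision.get_image(n)[:,:,::-1])
o=telemetry.get_obs(); print(o)
E
```

```text
pics
scene {'fovy': 43.88857222285988, 'cx': 274.18631994389096, 'cy': 215.04083738179366, 'eye': array([ 0.9442, -0.5997,  0.6781]), 'attitude': array([ 0.8779,  0.2422, -0.1197, -0.3953])}
top {'fovy': 52.01826374626853, 'cx': 282.0752861741474, 'cy': 208.3938039604201, 'eye': array([0.4527, 0.0264, 1.0342]), 'attitude': array([-0.7007,  0.7104, -0.0448,  0.0491])}
wrist {'fovy': 64.21230326401863, 'cx': 275.46878539583315, 'cy': 206.95003199310432, 'tool_from_camera': array([[ 0.0008, -0.9516, -0.3075,  0.0783],
       [ 1.    ,  0.0008, -0.    ,  0.0006],
       [ 0.0003, -0.3075,  0.9516, -0.1174],
       [ 0.    ,  0.    ,  0.    ,  1.    ]])}
{'t': 0.1, 'joint_positions': array([-1.2843,  0.0528,  1.4016, -0.    ,  1.6886, -0.0703]), 'qvel': array([ 0.0007, -0.0012, -0.0025, -0.0002, -0.0023,  0.    ]), 'tau': array([  0.0016, -38.2583, -36.0987,  -0.    ,   0.0048,  -0.    ]), 'eef_pos': array([ 0.1833, -0.4917,  0.2556]), 'tool_rot': array([ 0.9841,  0.1775, -0.0001, -0.0007]), 'force': array([-0.4415, -0.3897, -0.2028]), 'wrist_torque': array([ 0.0092, -0.0098,  0.0012]), 'finger_gap': 0.08545708094030481}
```

View pics/scene0.png

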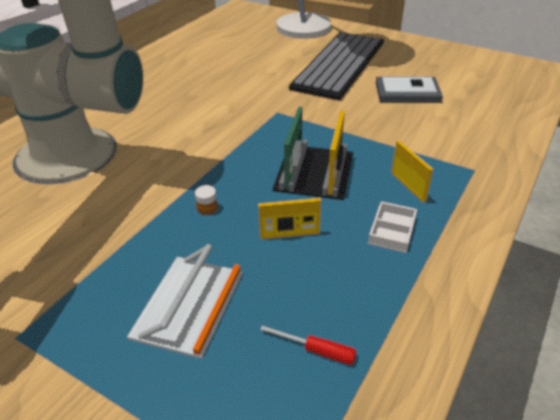

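View pics/top0.png

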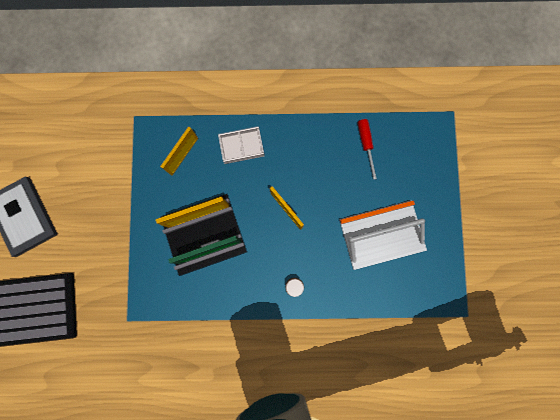

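The scene picture shows three yellow boards. In the top view they are at (195,210) in the rack, (179,150) free-standing, and (286,207) free-standing. The one in the rack fits, since it is the longest and stands in a slot beside the green board. The rest is at (383,235). I'll confirm with an enlarged crop and measure.

```bash
cat > h.py <<'E'
import numpy as np,cv2
from scipy.spatial.transform import Rotation as R
np.set_printoptions(precision=4,suppress=True)
from station import telemetry, vision, ctrl
def cam(n):
    c=vision.camera_info(n); f=210/np.tan(np.radians(c['fovy']/2))
    if 'eye' in c: return f,c['cx'],c['cy'],R.from_quat(c['attitude']).as_matrix(),np.array(c['eye'])
    o=telemetry.get_obs(); T=c['tool_from_camera']; Rt=R.from_quat(o['tool_rot']).as_matrix()
    return f,c['cx'],c['cy'],Rt@T[:3,:3],o['eef_pos']+Rt@T[:3,3]
def cast(C,uv,z):
    f,cx,cy,M,e=C; d=M@np.array([(uv[0]-cx)/f,(uv[1]-cy)/f,1]); return e+d*(z-e[2])/d[2]
def proj(C,p):
    f,cx,cy,M,e=C; q=M.T@(np.asarray(p)-e); return np.array([cx+f*q[0]/q[2],cy+f*q[1]/q[2]])
def ray(C,uv):
    f,cx,cy,M,e=C; d=M@np.array([(uv[0]-cx)/f,(uv[1]-cy)/f,1]); return e,d/np.linalg.norm(d)
E
python3 - <<'E'
from h import *
im=cv2.imread("pics/top0.png"); 
a=cv2.resize(im[115:285,140:310],None,fx=3.5,fy=3.5,interpolation=cv2.INTER_CUBIC)
cv2.imwrite("pics/cropA.png",a)
b=cv2.resize(im[180:290,320:450],None,fx=5,fy=5,interpolation=cv2.INTER_CUBIC); cv2.imwrite("pics/cropB.png",b)
hsv=cv2.cvtColor(im,cv2.COLOR_BGR2HSV); C=cam("top")
def comps(lo,hi,z,name):
    m=cv2.inRange(hsv,lo,hi); m[:115]=0; m[320:]=0; m[:,:135]=0; m[:,465:]=0
    n,l,s,c=cv2.connectedComponentsWithStats(m)
    for i in range(1,n):
        if s[i,4]<40: continue
        p=np.argwhere(l==i)[:,::-1].astype(np.float32); r=cv2.minAreaRect(p)
        bx=cv2.boxPoints(r); w=np.array([cast(C,q,z)[:2] for q in bx])
        print(name,s[i,4],r,"\n",w, np.linalg.norm(w-np.roll(w,-1,0),axis=1),w.mean(0))
comps((20,120,90),(32,255,255),0.118,"yellow")
comps((5,170,120),(15,255,255),0.022,"orange")
comps((50,80,30),(85,255,255),0.118,"green")
E
```

```text
yellow 681 ((179.79266357421875, 150.55780029296875), (14.84167194366455, 49.128963470458984), 35.13419723510742) 
 [[0.6715 0.297 ]
 [0.7612 0.2367]
 [0.7414 0.2096]
 [0.6521 0.2701]] [0.1082 0.0336 0.1078 0.0332] [0.7065 0.2533]
yellow 267 ((285.67327880859375, 207.26730346679688), (51.50333023071289, 6.191657543182373), 50.71058654785156) 
 [[ 0.6173  0.0632]
 [ 0.6258  0.0528]
 [ 0.5383 -0.016 ]
 [ 0.53   -0.0056]] [0.0134 0.1113 0.0133 0.1112] [0.5778 0.0236]
yellow 838 ((191.61293029785156, 212.8262939453125), (12.43020248413086, 72.65489959716797), 70.90650939941406) 
 [[0.5565 0.3035]
 [0.606  0.1563]
 [0.5803 0.1475]
 [0.5311 0.2941]] [0.1553 0.0272 0.1547 0.0271] [0.5685 0.2254]
orange 316 ((376.92230224609375, 211.70468139648438), (4.173689842224121, 75.63540649414062), 75.25643920898438) 
 [[ 0.5601 -0.1044]
 [ 0.6036 -0.2793]
 [ 0.5939 -0.2813]
 [ 0.5505 -0.1066]] [0.1802 0.0099 0.18   0.0099] [ 0.577  -0.1929]
green 617 ((204.36151123046875, 250.107666015625), (8.986144065856934, 74.60718536376953), 70.55996704101562) 
 [[0.472  0.2749]
 [0.5227 0.1258]
 [0.5045 0.1194]
 [0.4542 0.2682]] [0.1575 0.0192 0.1571 0.0191] [0.4883 0.1971]
```

View pics/cropA.png

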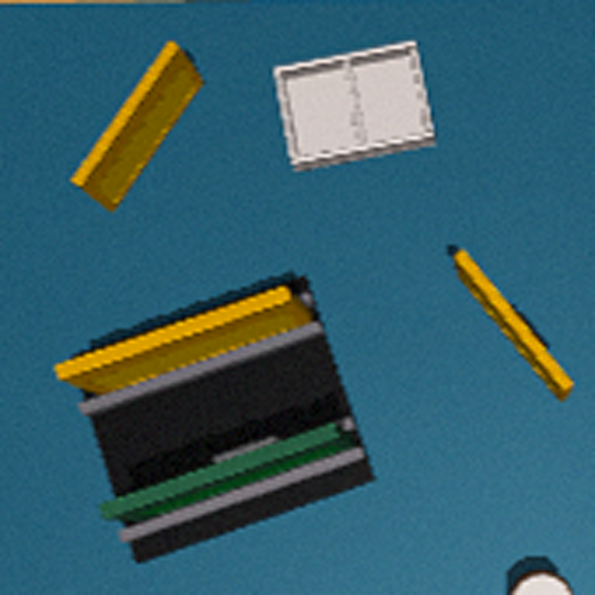

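View pics/cropB.png

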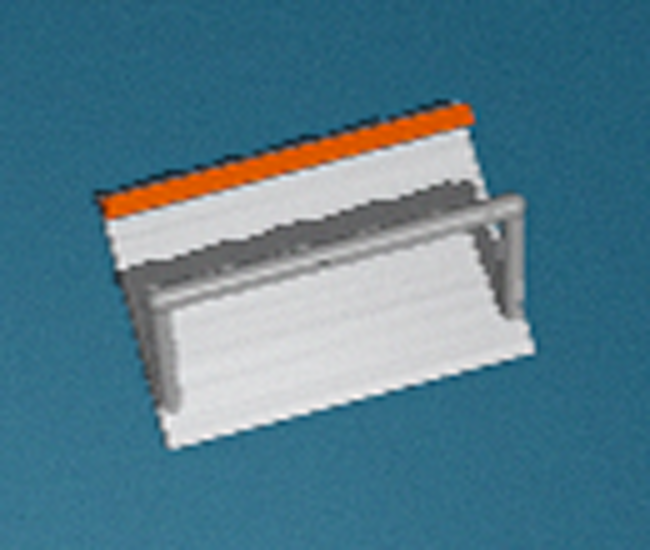

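Run:
```python
from h import *
im=cv2.imread("pics/top0.png"); hsv=cv2.cvtColor(im,cv2.COLOR_BGR2HSV); C=cam("top")
for n,roi,lo,hi,z in (("yel",(150,190,235,240),(20,120,170),(32,255,255),.118),("lip",(330,190,430,235),(5,170,120),(15,255,255),.022),("grn",(160,225,250,275),(60,80,75),(85,255,255),.118),("yel2",(150,115,210,180),(20,120,170),(32,255,255),.08),("yel3",(250,180,310,235),(20,120,170),(32,255,255),.08)):
    m=cv2.inRange(hsv,lo,hi); k=np.zeros_like(m); x0,y0,x1,y1=roi; k[y0:y1,x0:x1]=m[y0:y1,x0:x1]
    nn,l,s,c=cv2.connectedComponentsWithStats(k); i=1+np.argmax(s[1:,4])
    p=np.argwhere(l==i)[:,::-1].astype(float)
    w=np.array([cast(C,q,z)[:2] for q in p])
    r=cv2.minAreaRect(w.astype(np.float32)*1000); d=np.array(cv2.fitLine(w.astype(np.float32),cv2.DIST_L2,0,1e-4,1e-4)).ravel()
    d2=d[:2]*np.sign(d[1])
    print(n,s[i,4],"mean",w.mean(0),"rect",np.array(r[0]),r[1],"yaw",np.degrees(np.arctan2(-d2[0],d2[1])))
# bar check: predicted
o=np.array([.577,-.1929]);y=np.radians(13.95);ex=np.array([np.cos(y),np.sin(y)]);ey=np.array([-ex[1],ex[0]])
org=o-.05*ex; print("rest org",org)
for n,a,b,h in (("barL",2,84,55),("barR",2,-84,55),("lipL",45,90,22),("lipR",45,-90,22),("baseBL",-67,90,8),("baseBR",-67,-90,8)):
    P=np.r_[org+ex*a/1000+ey*b/1000,h/1000]; print(n,P,proj(C,P),proj(cam("scene"),P))
```

```text
yel 297 mean [0.5754 0.2315] rect [575.5308 231.0458] (9.371322631835938, 147.92514038085938) yaw 18.54263
lip 316 mean [ 0.5769 -0.1925] rect [ 577.008  -192.8508] (9.872234344482422, 179.8526611328125) yaw 13.994603
grn 309 mean [0.4903 0.2026] rect [490.6022 202.0704] (9.567832946777344, 149.36093139648438) yaw 18.561705
yel2 141 mean [0.7251 0.2733] rect [725.7008 272.9476] (6.7069597244262695, 110.69470977783203) yaw 56.142017
yel3 154 mean [0.5853 0.0214] rect [585.7733  21.676 ] (110.38894653320312, 7.173593521118164) yaw -51.893047
rest org [ 0.5285 -0.205 ]
barL [ 0.5102 -0.1229  0.055 ] [350.4976 239.5057] [208.933  246.3123]
barR [ 0.5507 -0.286   0.055 ] [421.3994 220.7596] [164.699  323.3642]
lipL [ 0.5505 -0.1068  0.022 ] [340.938  223.3659] [235.1244 262.4299]
lipR [ 0.5938 -0.2815  0.022 ] [414.0869 204.1146] [192.5183 346.8815]
baseBL [ 0.4418 -0.1338  0.008 ] [353.0808 269.6854] [177.4755 255.0775]
baseBR [ 0.4851 -0.3085  0.008 ] [426.2197 250.2008] [127.6082 334.6465]
```

The crops confirm three yellow boards. The rack one, with its top edge at (192,208), measures 148 mm along the top. The two look-alikes measure about 110 mm, so the rack one is the job. Green lies 90 mm from it, which matches the slot spacing. The predicted bar ends also match crop B within 2 px. Next I plan the move above the board.

```bash
cat >> h.py <<'E'
def Rdown(yaw,tilt=0):
    # tool y = board normal (component side), tool x = +y of frame, z down, tilted so z leans to +normal
    c,s=np.cos(np.radians(yaw)),np.sin(np.radians(yaw))
    M=np.array([[-s,c,0],[c,s,0],[0,0,-1]]).T
    return R.from_matrix(M)*R.from_rotvec([np.radians(-tilt),0,0])
def plan(p,Rt):
    o=telemetry.get_obs(); R0=R.from_quat(o['tool_rot'])
    print("linear",R0.inv().apply(np.array(p)-o['eef_pos'])*100,"dr",np.degrees((R0.inv()*Rt).as_rotvec()))
E
python3 - <<'E'
from h import *
print(Rdown(18.5,30).as_matrix())
plan([.5755,.231,.25],Rdown(18.5))
E
```

```text
[[-0.3173  0.8213  0.4742]
 [ 0.9483  0.2748  0.1587]
 [-0.      0.5    -0.866 ]]
linear [ 61.99   -54.0196   0.638 ] dr [ -0.0601  -0.0667 -88.0561]
```

>>> move_arm --rows '[{"linear": [62,-54,0.6],"dr": [0,0,-88]},{"linear": [62,-54,0.6],"dr": [0,0,-88]},{"linear": [62,-54,0.6],"dr": [0,0,-88]},{"linear": [62,-54,0.6],"dr": [0,0,-88]},{"linear": [62,-54,0.6],"dr": [0,0,-88]},{"linear": [62,-54,0.6],"dr": [0,0,-88]},{"linear": [62,-54,0.6],"dr": [0,0,-88]},{"linear": [62,-54,0.6],"dr": [0,0,-88]},{"linear": [62,-54,0.6],"dr": [0,0,-88]},{"linear": [62,-54,0.6],"dr": [0,0,-88]},{"linear": [62,-54,0.6],"dr": [0,0,-88]},{"linear": [62,-54,0.6],"dr": [0,0,-88]}]'

```text
t: 1.6
eef_pos: [0.5418, 0.1692, 0.2503]
tool_rot: [0.585, 0.811, -0.0, -0.0]
force: [1.1, -0.2, -0.3]
finger_gap: 0.0852
```

Run:
```python
from h import *
print(telemetry.get_obs()['joint_positions'])
plan([.5755,.231,.25],Rdown(18.5))
```

```text
[ 0.2377  0.1748  1.2802 -0.0003  1.687  -0.0844]
linear [4.8015 5.1502 0.0302] dr [-0.0277  0.0173 -0.0453]
```

>>> move_arm --rows '[{"linear": [4.8,5.1,0],"dr": [0,0,0]},{"linear": [4.8,5.1,0],"dr": [0,0,0]},{"linear": [4.8,5.1,0],"dr": [0,0,0]},{"linear": [4.8,5.1,0],"dr": [0,0,0]}]'

```text
t: 2.1
eef_pos: [0.5743, 0.2276, 0.2514]
tool_rot: [0.585, 0.811, 0.0, 0.0]
force: [0.7, 0.3, 0.3]
finger_gap: 0.0856
```

Run:
```python
from h import *
o=telemetry.get_obs(); print(o['eef_pos'],o['qvel'])
C=cam("wrist")
im=vision.get_image("wrist")[:,:,::-1]; cv2.imwrite("pics/w1.png",im)
hsv=cv2.cvtColor(np.ascontiguousarray(im),cv2.COLOR_BGR2HSV)
for s in (-1,1):
    print(proj(C,[.5755-s*.075*np.sin(.323),.231+s*.075*np.cos(.323),.118]))
plan([.5755,.231,.25],Rdown(18.5))
```

```text
[0.5743 0.2276 0.2514] [-0.0028 -0.0108  0.0006  0.0013 -0.0003  0.002 ]
[278.6011 284.5642]
[278.8571  99.3626]
linear [0.2936 0.22   0.1615] dr [ 0.0555  0.0157 -0.1473]
```

View pics/w1.png

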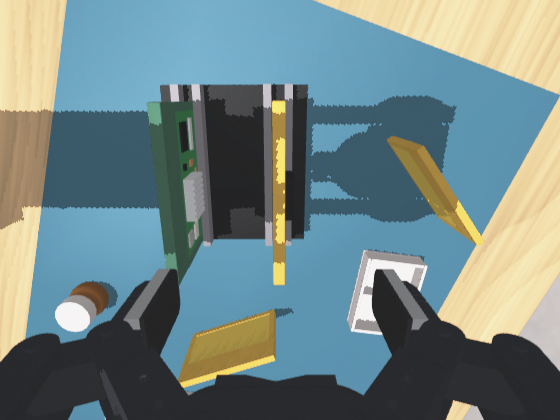

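The wrist view shows the yellow board's top edge at column 279, rows 101–284. I predicted column 279, rows 99–285, so the position is good to about 1 mm. Green is at column ~165, clear of the fingers. Descending.

>>> move_arm --rows '[{"linear": [0.3,0.2,5],"dr": [0,0,0]},{"linear": [0.3,0.2,10],"dr": [0,0,0]},{"linear": [0.3,0.2,14],"dr": [0,0,0]},{"linear": [0.3,0.2,14],"dr": [0,0,0]},{"linear": [0.3,0.2,14],"dr": [0,0,0]}]'

```text
t: 2.78
eef_pos: [0.5764, 0.232, 0.1136]
tool_rot: [0.585, 0.811, 0.001, 0.001]
force: [0.1, 0.2, 1.0]
finger_gap: 0.0853
```

Run:
```python
from h import *
plan([.5755,.231,.111],Rdown(18.5))
cv2.imwrite("pics/w2.png",vision.get_image("wrist")[:,:,::-1])
```

```text
linear [-0.0679 -0.1222  0.2634] dr [ 0.2147  0.0072 -0.1014]
```

View pics/w2.png

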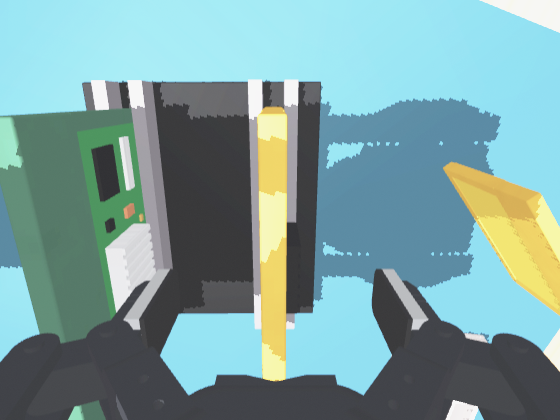

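The wrist view shows the board at column ~273, midway between the fingers (155 and 395), and clear of green. Closing.

>>> move_arm --rows '[{"linear": [0,-0.1,0.2],"dr": [0,0,0]},{"linear": [0,-0.1,0.2],"dr": [0,0,0]},{"linear": [0,-0.1,0.2],"dr": [0,0,0]},{"linear": [0,-0.1,0.2],"dr": [0,0,0]},{"linear": [0,-0.1,0.2],"dr": [0,0,0]},{"linear": [0,-0.1,0.2],"dr": [0,0,0]},{"linear": [0,-0.1,0.2],"dr": [0,0,0]},{"linear": [0,-0.1,0.2],"dr": [0,0,0]}]' --claw 0.5

```text
t: 3.82
eef_pos: [0.5746, 0.232, 0.109]
tool_rot: [0.585, 0.811, 0.0, 0.0]
force: [0.7, 2.0, 0.7]
finger_gap: 0.0092
```

>>> move_arm --rows '[{"linear": [0,0,-1],"dr": [0,0,0]},{"linear": [0,0,-2],"dr": [0,0,0]},{"linear": [0,0,-4],"dr": [0,0,0]},{"linear": [0,0,-7],"dr": [0,0,0]},{"linear": [0,0,-11],"dr": [0,0,0]},{"linear": [0,0,-15],"dr": [0,0,0]},{"linear": [0,0,-17],"dr": [0,0,0]},{"linear": [0,0,-17],"dr": [0,0,0]}]'

```text
t: 4.82
eef_pos: [0.5749, 0.2321, 0.2822]
tool_rot: [0.585, 0.811, 0.002, 0.002]
force: [-0.3, -0.1, -1.8]
finger_gap: 0.0091
```

Run:
```python
from h import *
cv2.imwrite("pics/s2.png",vision.get_image("scene")[:,:,::-1])
cv2.imwrite("pics/w3.png",vision.get_image("wrist")[:,:,::-1])
o=telemetry.get_obs(); print(o['eef_pos'],o['finger_gap'],o['force'],o['joint_positions'])
# staging pose above rest: tilt 24
y=14.0;c,s=np.cos(np.radians(y)),np.sin(np.radians(y));ex=np.array([c,s,0]);ez=np.array([0,0,1.])
org=np.r_[np.array([.577,-.1928])-.05*ex[:2],0]; print(org)
def tcp(bx,bz,t,d=.110+.008-.109):  # bottom back edge (rest x,z mm); d=TCP below top
    t=np.radians(t);u=-np.sin(t)*ex+np.cos(t)*ez;n=np.cos(t)*ex+np.sin(t)*ez
    return org+ex*bx/1000+ez*bz/1000+n*.005+u*(.110-d)
print(tcp(32,90,24)); plan(tcp(32,90,24),Rdown(14,24))
```

```text
[0.5742 0.2319 0.2783] 0.009148396297355076 [ 0.3529 -0.2901 -2.458 ] [ 0.3242  0.3199  1.0552 -0.0001  1.7674  0.0023]
[ 0.5285 -0.2049  0.    ]
[ 0.5241 -0.206   0.1843]
linear [-39.9511 -18.5962   9.4205] dr [-24.0377  -0.9233   4.3752]
```

View pics/s2.png

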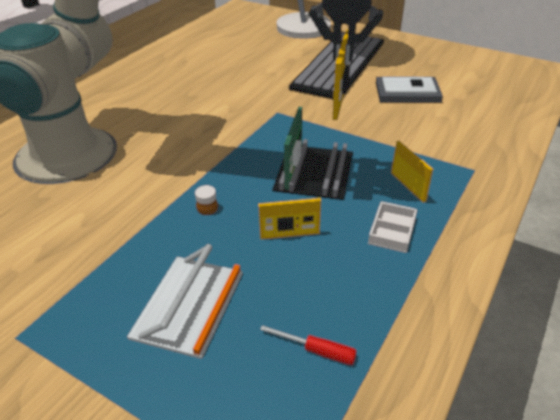

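View pics/w3.png

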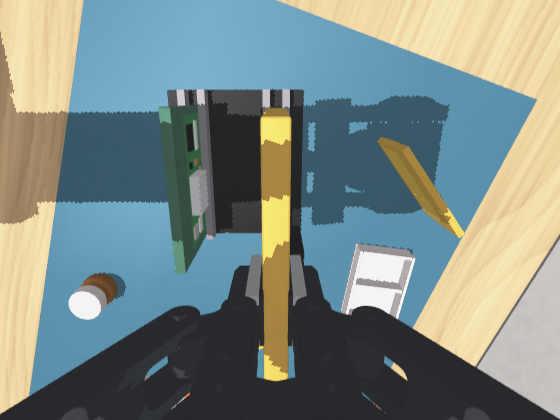

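The scene and wrist pictures show the board lifted straight, out of the rack and held upright (wrist column 275). Green is undisturbed. Travelling above the rest.

```bash
cat >> h.py <<'E'
y_=14.0;c_,s_=np.cos(np.radians(y_)),np.sin(np.radians(y_));ex=np.array([c_,s_,0]);ey=np.array([-s_,c_,0]);ez=np.array([0,0,1.])
org=np.array([.5285,-.2049,0])
def tcp(bx,bz,t,d=.009,by=0):
    t=np.radians(t);u=-np.sin(t)*ex+np.cos(t)*ez;n=np.cos(t)*ex+np.sin(t)*ez
    return org+ex*bx/1000+ey*by/1000+ez*bz/1000+n*.005+u*(.110-d)
E
python3 - <<'E'
from h import *
plan(tcp(32,160,24),Rdown(14,24))
E
```

```text
linear [-39.9525 -18.601    2.4205] dr [-24.0377  -0.9233   4.3752]
```

>>> move_arm --rows '[{"linear": [-2,-1,0],"dr": [-2,0,0.5]},{"linear": [-6,-2.8,0.3],"dr": [-5,-0.2,1]},{"linear": [-11,-5,0.5],"dr": [-8,-0.3,1.5]},{"linear": [-16.5,-7.7,1],"dr": [-11,-0.4,2]},{"linear": [-22,-10.2,1.3],"dr": [-14,-0.5,2.5]},{"linear": [-27.5,-12.8,1.6],"dr": [-17,-0.6,3]},{"linear": [-32.5,-15.1,1.9],"dr": [-20,-0.8,3.6]},{"linear": [-37,-17.2,2.2],"dr": [-22,-0.9,4]},{"linear": [-39.3,-18.3,2.4],"dr": [-23.5,-0.9,4.3]},{"linear": [-40,-18.6,2.4],"dr": [-24,-0.9,4.4]},{"linear": [-40,-18.6,2.4],"dr": [-24,-0.9,4.4]},{"linear": [-40,-18.6,2.4],"dr": [-24,-0.9,4.4]}]'

```text
t: 6.42
eef_pos: [0.5248, -0.2052, 0.2547]
tool_rot: [0.602, 0.771, 0.164, 0.127]
force: [0.7, -0.1, -1.6]
finger_gap: 0.0094
```

Run:
```python
from h import *
cv2.imwrite("pics/s3.png",vision.get_image("scene")[:,:,::-1])
cv2.imwrite("pics/t3.png",vision.get_image("top")[:,:,::-1])
cv2.imwrite("pics/w4.png",vision.get_image("wrist")[:,:,::-1])
o=telemetry.get_obs(); print(o['eef_pos'],o['finger_gap'],o['force'],o['joint_positions'])
plan(tcp(32,160,24),Rdown(14,24))
Rt=R.from_quat(o['tool_rot']);p=o['eef_pos']
for n in("scene","top","wrist"):
  C=cam(n)
  for nm,q in (("topL",[.075,0,-.009]),("topR",[-.075,0,-.009]),("botL",[.075,0,.101]),("botR",[-.075,0,.101])):
    print(n,nm,[proj(C,p+Rt.apply(np.array(q)+[0,dy,0])) for dy in (-.005,.005)])
```

```text
[ 0.5249 -0.2054  0.255 ] 0.009043855317706628 [ 0.4626 -0.0306 -2.1577] [-0.5748 -0.0599  1.5591  0.3097  1.3581 -0.8425]
linear [-0.0404 -0.1046  0.0249] dr [ 0.0116 -0.055   0.0543]
scene topL [array([183.1021, 146.2477]), array([188.5628, 144.8243])]
scene topR [array([131.8077, 211.9201]), array([137.7979, 210.7549])]
scene botL [array([218.2974, 205.1796]), array([223.5903, 204.2108])]
scene botR [array([176.5002, 274.6564]), array([182.3202, 274.0217])]
top topL [array([374.5761, 238.8607]), array([373.5945, 233.7719])]
top topR [array([454.5359, 217.5056]), array([453.8542, 212.3655])]
top botL [array([358.151 , 220.6912]), array([357.2343, 216.1569])]
top botR [array([428.6226, 201.9767]), array([427.9387, 197.4032])]
wrist topL [array([260.7015, 109.3335]), array([292.8297, 109.3551])]
wrist topR [array([265.0127, 457.5686]), array([287.3086, 457.5969])]
wrist botL [array([268.2454, 104.2905]), array([284.2679, 104.3011])]
wrist botR [array([269.4251, 310.3383]), array([282.5591, 310.3517])]
```

View pics/s3.png

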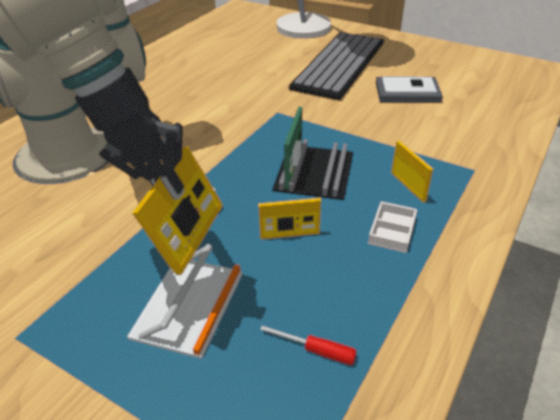

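View pics/t3.png

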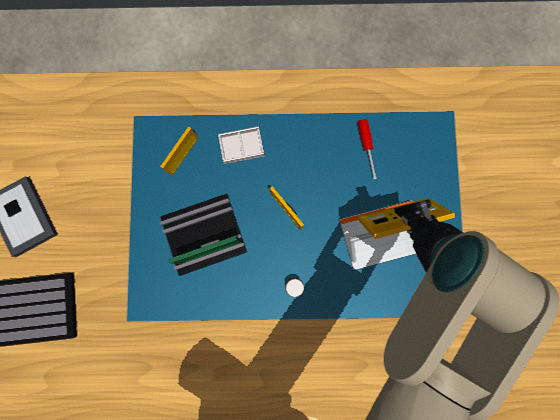

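View pics/w4.png

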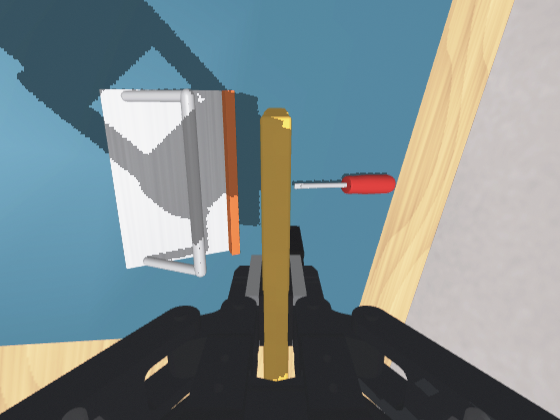

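Run:
```python
from h import *
im=cv2.imread("pics/w4.png")
a=cv2.resize(im[80:300,90:310],None,fx=2.7,fy=2.7,interpolation=cv2.INTER_NEAREST);cv2.imwrite("pics/w4c.png",a)
b=cv2.imread("pics/s3.png"); cv2.imwrite("pics/s3c.png",cv2.resize(b[130:360,110:260],None,fx=2.6,fy=2.6,interpolation=cv2.INTER_CUBIC))
for n in("wrist","scene"):
  C=cam(n)
  for nm,X in (("lipinL",[45,90,22]),("lipinR",[45,-90,22]),("lipoutL",[55,90,22]),("lipoutR",[55,-90,22]),("barL",[2,84,61]),("barR",[2,-84,61]),("bBL",[-67,90,8]),("bBR",[-67,-90,8])):
    print(n,nm,proj(C,org+np.array([ex,ey,ez]).T@np.array(X)/1000))
for c in (262,266,270,276,284,288): print(c,im[98:126:1,c].tolist()[::2])
```

```text
wrist lipinL [225.0853  87.0515]
wrist lipinR [232.0358 253.2515]
wrist lipoutL [234.8342  87.2125]
wrist lipoutR [240.3369 251.734 ]
wrist barL [188.4156  92.3266]
wrist barR [201.5847 271.0906]
wrist bBL [98.7622 85.5386]
wrist bBR [125.9597 266.6328]
scene lipinL [235.1195 262.3907]
scene lipinR [192.6134 346.8537]
scene lipoutL [240.5346 263.5714]
scene lipoutR [198.7995 348.4884]
scene barL [208.5666 243.7689]
scene barR [164.1391 320.8389]
scene bBL [177.4518 255.0776]
scene bBR [127.6705 334.6706]
262 [[164, 139, 88], [163, 139, 88], [162, 138, 87], [163, 139, 88], [164, 140, 88], [164, 140, 88], [163, 139, 87], [163, 139, 88], [147, 135, 94], [66, 117, 137], [61, 124, 155], [60, 124, 155], [61, 125, 155], [61, 124, 155]]
266 [[164, 139, 88], [164, 140, 88], [163, 139, 88], [163, 139, 88], [164, 139, 87], [163, 139, 89], [65, 114, 132], [54, 110, 138], [55, 111, 139], [57, 116, 144], [60, 125, 155], [61, 126, 156], [62, 127, 157], [62, 127, 158]]
270 [[163, 139, 87], [163, 139, 87], [163, 139, 87], [164, 139, 88], [163, 139, 87], [82, 119, 128], [54, 111, 138], [54, 111, 138], [55, 111, 139], [59, 118, 146], [60, 124, 155], [62, 127, 157], [61, 126, 156], [62, 127, 158]]
276 [[164, 140, 88], [162, 139, 87], [164, 140, 88], [164, 140, 88], [163, 139, 88], [81, 118, 128], [54, 112, 138], [54, 111, 138], [54, 111, 138], [69, 145, 180], [80, 167, 209], [60, 125, 156], [61, 126, 156], [62, 127, 158]]
284 [[164, 139, 87], [163, 138, 87], [163, 138, 87], [163, 139, 88], [164, 140, 88], [103, 124, 124], [56, 113, 140], [54, 111, 138], [54, 110, 137], [70, 144, 181], [104, 217, 242], [116, 232, 246], [117, 233, 247], [118, 234, 247]]
288 [[163, 138, 87], [163, 138, 87], [163, 139, 88], [163, 138, 88], [164, 139, 88], [164, 140, 88], [164, 140, 88], [152, 154, 120], [99, 140, 139], [69, 144, 179], [103, 216, 242], [117, 234, 247], [117, 233, 247], [117, 233, 247]]
```

View pics/w4c.png

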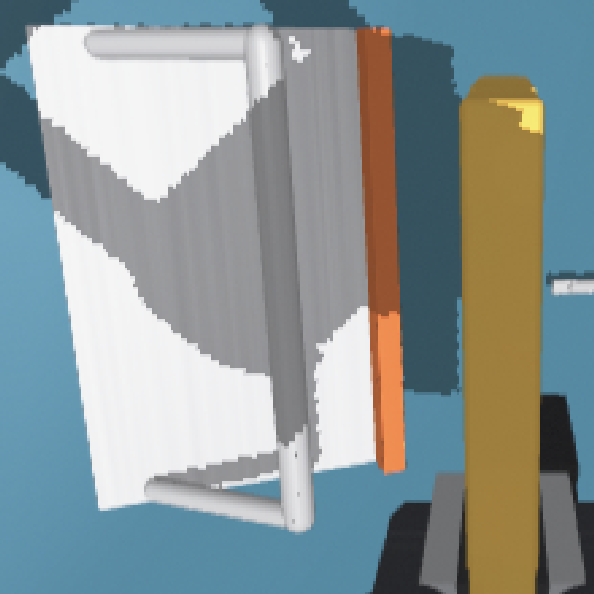

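View pics/s3c.png

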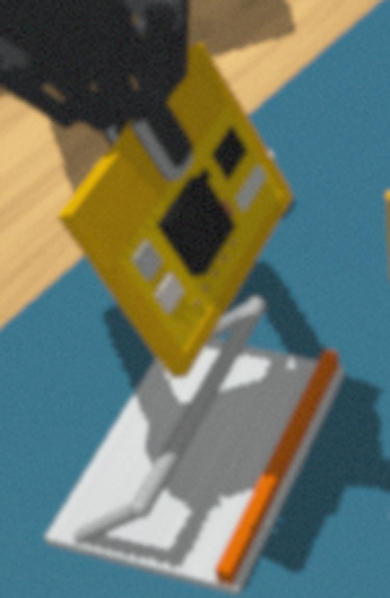

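In the wrist view the lip's left end is at row ~90 and its right end at ~254, against predictions of 87 and 252. The held board's far end is at row 116, about 2 mm off in the same direction. Board and rest therefore agree to within about 1 mm along y. Lowering to just above the lip at 20° tilt.

Run:
```python
from h import *
plan(tcp(32,35,20,by=.5),Rdown(14,20))
```

```text
linear [ 0.0027 -4.4878 11.5029] dr [ 4.0116 -0.053   0.0562]
```

>>> move_arm --rows '[{"linear": [0,-0.8,2],"dr": [1,0,0]},{"linear": [0,-1.8,4.6],"dr": [2,0,0]},{"linear": [0,-3,7.7],"dr": [3,0,0]},{"linear": [0,-4,10.3],"dr": [4,0,0]},{"linear": [0,-4.5,11.5],"dr": [4,0,0]},{"linear": [0,-4.5,11.5],"dr": [4,0,0]},{"linear": [0,-4.5,11.5],"dr": [4,0,0]}]'

```text
t: 7.45
eef_pos: [0.5305, -0.2052, 0.1327]
tool_rot: [0.606, 0.776, 0.137, 0.108]
force: [0.6, -0.7, -1.7]
finger_gap: 0.0094
```

Run:
```python
from h import *
o=telemetry.get_obs(); print(o['eef_pos'],o['finger_gap'],o['force'])
cv2.imwrite("pics/w5.png",vision.get_image("wrist")[:,:,::-1])
b=vision.get_image("scene")[:,:,::-1]
cv2.imwrite("pics/s5c.png",cv2.resize(b[170:370,100:270],None,fx=3,fy=3,interpolation=cv2.INTER_CUBIC))
plan(tcp(32,12,20,by=.5),Rdown(14,20))
plan(tcp(32,35,20,by=.5),Rdown(14,20))
```

```text
[ 0.5305 -0.2052  0.1327] 0.009395475587012335 [ 0.6122 -0.6735 -1.6666]
linear [ 0.1394 -0.8121  2.2868] dr [ 0.1134  0.0715 -0.0003]
linear [ 0.1367 -0.0212  0.1271] dr [ 0.1134  0.0715 -0.0003]
```

View pics/w5.png

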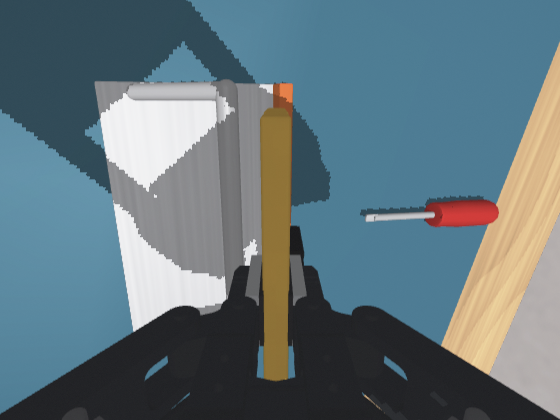

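View pics/s5c.png

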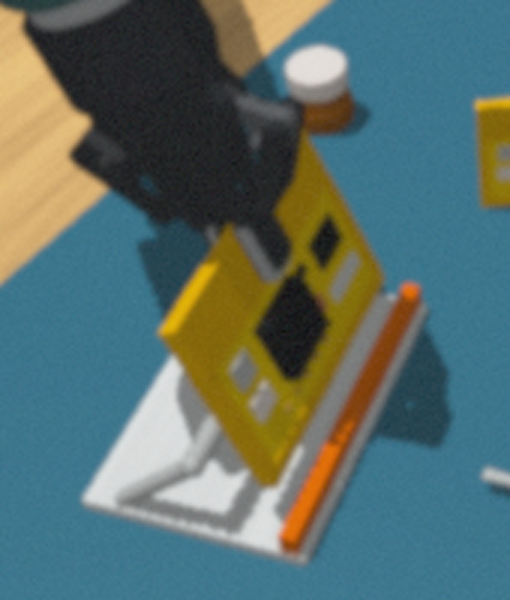

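The scene crop shows the board hovering between bar and lip, parallel to the lip, component side out. The wrist view agrees. Going down to 4 mm above the base.

>>> move_arm --rows '[{"linear": [0.1,-0.2,0.6],"dr": [0,0,0]},{"linear": [0.1,-0.4,1.2],"dr": [0,0,0]},{"linear": [0.1,-0.6,1.8],"dr": [0,0,0]},{"linear": [0.1,-0.8,2.3],"dr": [0,0,0]},{"linear": [0.1,-0.8,2.3],"dr": [0,0,0]},{"linear": [0.1,-0.8,2.3],"dr": [0,0,0]}]'

```text
t: 8.3
eef_pos: [0.5303, -0.2039, 0.1073]
tool_rot: [0.606, 0.776, 0.137, 0.107]
force: [-0.8, -0.1, -1.4]
finger_gap: 0.0093
```

Run:
```python
from h import *
o=telemetry.get_obs(); print(o['eef_pos'],o['finger_gap'],o['force'])
b=vision.get_image("scene")[:,:,::-1]
cv2.imwrite("pics/s6c.png",cv2.resize(b[190:370,110:260],None,fx=3.3,fy=3.3,interpolation=cv2.INTER_CUBIC))
C=cam("scene");Rt=R.from_quat(o['tool_rot']);p=o['eef_pos']
for nm,q in (("botFrontR",[-.075,.005,.101]),("botFrontL",[.075,.005,.101])): print(nm,proj(C,p+Rt.apply(q)))
plan(tcp(32,12,20,by=.5),Rdown(14,20))
plan(tcp(34,8,27,by=.5),Rdown(14,27))
```

```text
[ 0.5303 -0.2039  0.1073] 0.009276269035842225 [-0.7863 -0.1108 -1.3678]
botFrontR [195.1701 340.9691]
botFrontL [230.4782 270.9406]
linear [ 0.0023  0.0531 -0.1045] dr [ 0.0335  0.0012 -0.0182]
linear [ 0.0019 -1.1307  0.3534] dr [-6.9665  0.0023 -0.0181]
```

View pics/s6c.png

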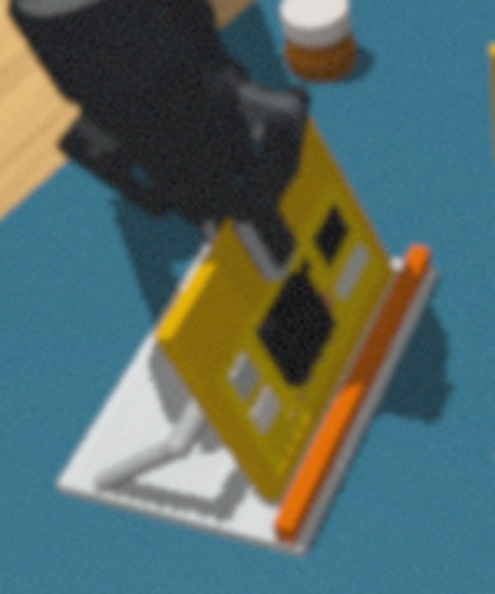

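The board's lower edge is now behind the lip and parallel to it, with no contact force. Tilting towards 28° while lowering.

Run:
```python
from h import *
plan(tcp(33.5,10,24,by=.5),Rdown(14,24))
plan(tcp(34.5,9,28,by=.5),Rdown(14,28))
```

```text
linear [ 0.0021 -0.5803  0.1241] dr [-3.9665  0.0018 -0.0181]
linear [ 0.0019 -1.2253  0.2908] dr [-7.9665  0.0024 -0.0181]
```

>>> move_arm --rows '[{"linear": [0,-0.3,0.06],"dr": [-2,0,0]},{"linear": [0,-0.58,0.12],"dr": [-4,0,0]},{"linear": [0,-0.9,0.2],"dr": [-6,0,0]},{"linear": [0,-1.2,0.3],"dr": [-8,0,0]},{"linear": [0,-1.2,0.3],"dr": [-8,0,0]},{"linear": [0,-1.2,0.3],"dr": [-8,0,0]}]'

```text
t: 9.1
eef_pos: [0.5202, -0.2064, 0.1004]
tool_rot: [0.598, 0.764, 0.191, 0.149]
force: [0.1, -0.0, -1.7]
finger_gap: 0.009
```

Run:
```python
from h import *
o=telemetry.get_obs(); print(o['eef_pos'],o['finger_gap'],o['force'],o['wrist_torque'])
plan(tcp(34.5,9,28,by=.5),Rdown(14,28))
plan(tcp(34.5,7.5,28,by=.5),Rdown(14,28))
plan(tcp(35.5,7.5,29.5,by=.5),Rdown(14,29.5))
```

```text
[ 0.5202 -0.2064  0.1004] 0.00900886912177335 [ 0.0652 -0.043  -1.7253] [-0.0872  0.3833  0.0035]
linear [ 0.0006 -0.0063 -0.0142] dr [ 0.0135  0.007  -0.0271]
linear [ 0.0005 -0.0768  0.1183] dr [ 0.0135  0.007  -0.0271]
linear [ 0.0005 -0.253   0.1555] dr [-1.4865  0.0074 -0.027 ]
```

Force still shows only the board's weight, so there is no contact. Finishing the tilt to 29.5° and lowering gently.

>>> move_arm --rows '[{"linear": [0,-0.12,0.08],"dr": [-0.8,0,0]},{"linear": [0,-0.25,0.16],"dr": [-1.5,0,0]},{"linear": [0,-0.25,0.16],"dr": [-1.5,0,0]},{"linear": [0,-0.25,0.16],"dr": [-1.5,0,0]}]'

```text
t: 9.6
eef_pos: [0.519, -0.2067, 0.0981]
tool_rot: [0.595, 0.762, 0.201, 0.157]
force: [-2.1, 0.9, 1.7]
finger_gap: 0.0088
```

Run:
```python
from h import *
o=telemetry.get_obs(); print(o['eef_pos'],o['finger_gap'],o['force'],o['wrist_torque'])
C=cam("wrist");cv2.imwrite("pics/w7.png",vision.get_image("wrist")[:,:,::-1])
b=vision.get_image("scene")[:,:,::-1];cv2.imwrite("pics/s7.png",b)
cv2.imwrite("pics/s7c.png",cv2.resize(b[190:370,110:260],None,fx=3.3,fy=3.3,interpolation=cv2.INTER_CUBIC))
for nm,X in (("barL",[2,84,61]),("lipinL",[45,90,22]),("lipoutL",[55,90,22]),("bBL",[-67,90,8])):
    print(nm,proj(C,org+np.array([ex,ey,ez]).T@np.array(X)/1000))
```

```text
[ 0.519  -0.2067  0.0981] 0.008827127510650743 [-2.1478  0.9372  1.6699] [0.0999 0.2917 0.1227]
barL [257.8172  86.1612]
lipinL [293.3264  78.8408]
lipoutL [307.3572  79.3218]
bBL [74.1594 73.3945]
```

View pics/w7.png

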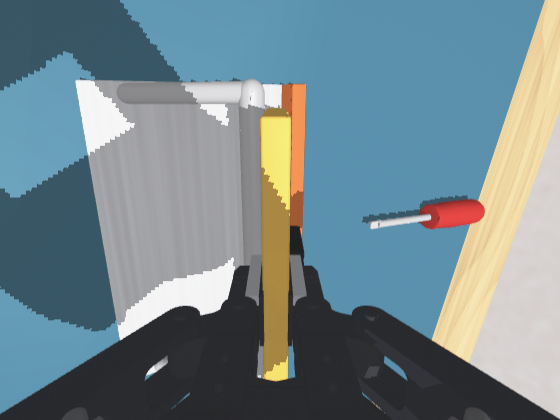

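View pics/s7c.png

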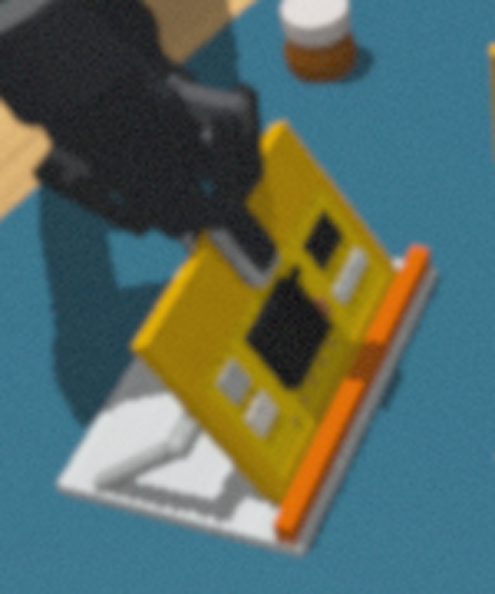

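Contact has just begun: vertical force rose by 3.4 N. The scene crop shows the lower edge behind the lip along its whole length, with end margins equal to within ~1–2 mm. Bringing the back onto the bar.

Run:
```python
from h import *
plan(tcp(35.5,7.5,29.5,by=.5),Rdown(14,29.5))
plan(tcp(35.8,7.8,30.3,by=.5),Rdown(14,30.3))
```

```text
linear [-0.0037 -0.0324  0.0028] dr [ 0.0392 -0.0009 -0.0123]
linear [-0.0037 -0.1326 -0.0146] dr [-0.7608 -0.0008 -0.0123]
```

>>> move_arm --rows '[{"linear": [0,-0.07,0],"dr": [-0.4,0,0]},{"linear": [0,-0.14,0],"dr": [-0.8,0,0]},{"linear": [0,-0.14,0],"dr": [-0.8,0,0]},{"linear": [0,-0.14,0],"dr": [-0.8,0,0]}]'

```text
t: 10.2
eef_pos: [0.5184, -0.2069, 0.0976]
tool_rot: [0.594, 0.76, 0.207, 0.162]
force: [5.0, 1.7, 2.9]
finger_gap: 0.0091
```

Run:
```python
from h import *
o=telemetry.get_obs(); print(o['eef_pos'],o['finger_gap'],o['force'],o['wrist_torque'])
plan(tcp(35.8,7.8,30.3,by=.5),Rdown(14,30.3))
```

```text
[ 0.5184 -0.2069  0.0976] 0.009105486423289942 [4.9947 1.6817 2.9089] [ 0.2835 -0.525   0.0543]
linear [ 0.0001 -0.0476 -0.0199] dr [ 0.1329  0.0234 -0.016 ]
```

Force is now +5 N along the rest's +x, so the bar is pushing back, and the base carries weight. The board leans on both. Releasing.

>>> move_arm --rows '[{"linear": [0,0,0],"dr": [0,0,0]},{"linear": [0,0,0],"dr": [0,0,0]},{"linear": [0,0,0],"dr": [0,0,0]},{"linear": [0,0,0],"dr": [0,0,0]},{"linear": [0,0,0],"dr": [0,0,0]}]' --claw 4

```text
t: 10.82
eef_pos: [0.5176, -0.207, 0.0969]
tool_rot: [0.594, 0.76, 0.206, 0.161]
force: [0.4, -1.1, 0.2]
finger_gap: 0.0397
```

Run:
```python
from h import *
o=telemetry.get_obs(); print(o['eef_pos'],o['finger_gap'],o['force'],o['wrist_torque'])
cv2.imwrite("pics/w8.png",vision.get_image("wrist")[:,:,::-1])
```

```text
[ 0.5176 -0.207   0.0969] 0.03968100769348893 [ 0.4383 -1.0806  0.1955] [-0.014   0.282   0.0253]
```

View pics/w8.png

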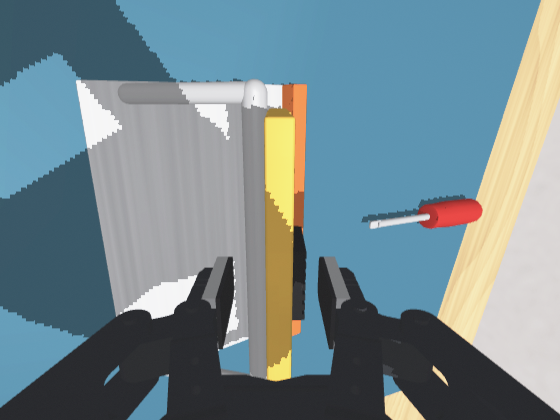

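The fingers are clear on both sides. The board leans against the bar, with its top edge at column ~280, parallel to bar and lip. Backing off along the tool axis.

>>> move_arm --rows '[{"linear": [0,0,-1],"dr": [0,0,0]},{"linear": [0,0,-3],"dr": [0,0,0]},{"linear": [0,0,-6],"dr": [0,0,0]},{"linear": [0,0,-10],"dr": [0,0,0]},{"linear": [0,0,-14],"dr": [0,0,0]},{"linear": [0,0,-16],"dr": [0,0,0]},{"linear": [0,0,-16],"dr": [0,0,0]},{"linear": [0,0,-16],"dr": [0,0,0]}]'

```text
t: 11.88
eef_pos: [0.4392, -0.2263, 0.2342]
tool_rot: [0.595, 0.76, 0.206, 0.16]
force: [0.0, -0.1, 0.8]
finger_gap: 0.0399
```

Run:
```python
from h import *
o=telemetry.get_obs(); print(o['t'],o['eef_pos'],o['force'],o['qvel'])
b=vision.get_image("scene")[:,:,::-1];cv2.imwrite("pics/s9.png",b)
cv2.imwrite("pics/s9c.png",cv2.resize(b[190:370,110:260],None,fx=3.3,fy=3.3,interpolation=cv2.INTER_CUBIC))
cv2.imwrite("pics/t9.png",vision.get_image("top")[:,:,::-1])
cv2.imwrite("pics/w9.png",vision.get_image("wrist")[:,:,::-1])
t=np.radians(30);M=np.array([ex,ey,ez]).T
for n in("scene","top","wrist"):
  C=cam(n)
  for nm,(v,h,k) in (("topFL",(55,75,5)),("topFR",(55,-75,5)),("topBL",(55,75,-5)),("topBR",(55,-75,-5)),("botFL",(-55,75,5)),("botFR",(-55,-75,5))):
    X=np.array([13-v*np.sin(t)+k*np.cos(t),h,58+v*np.cos(t)+k*np.sin(t)])/1000
    print(n,nm,proj(C,org+M@X))
```

```text
11.875 [ 0.4392 -0.2263  0.2342] [ 0.0064 -0.1074  0.7843] [ 0.007   0.0138  0.0052  0.0008  0.0024 -0.0015]
scene topFL [196.5823 225.3246]
scene topFR [154.023  293.4911]
scene topBL [192.0843 226.5877]
scene topBR [149.1841 294.4487]
scene botFL [232.3335 272.1025]
scene botFR [197.2848 342.3119]
top topFL [359.8117 242.4391]
top topFR [426.7773 224.6468]
top topBL [360.5309 246.4576]
top topBR [427.2179 228.721 ]
top botFL [346.5015 222.2335]
top botFR [406.9106 206.277 ]
wrist topFL [285.4015 105.2345]
wrist topFR [283.9647 279.2933]
wrist topBL [272.3171 105.2406]
wrist topBR [272.8609 279.317 ]
wrist botFL [282.1588 103.7383]
wrist botFR [281.4569 233.0644]
```

View pics/s9.png

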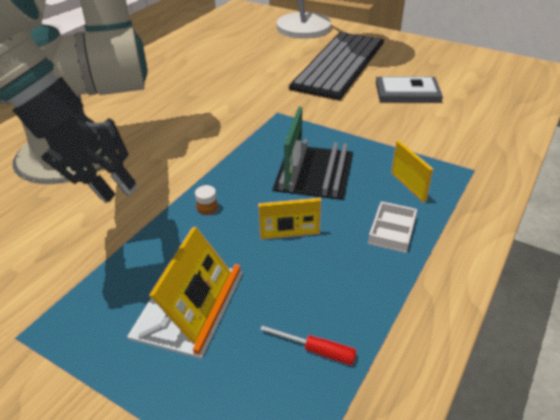

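View pics/s9c.png

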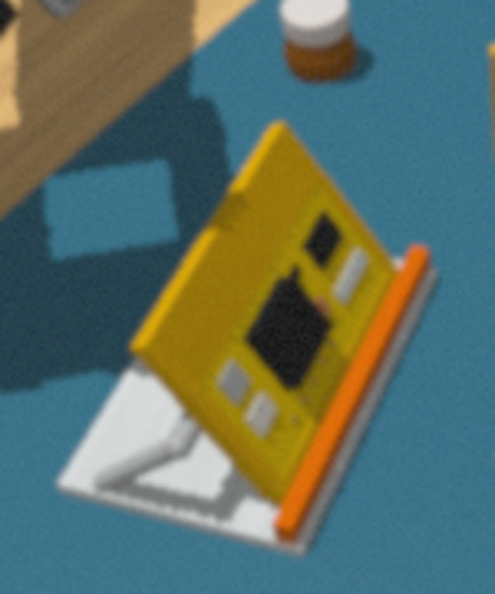

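View pics/t9.png

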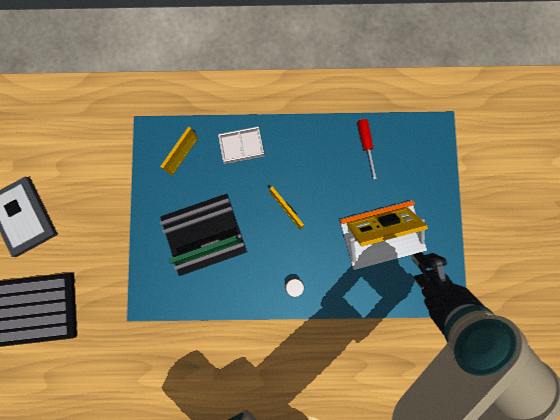

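View pics/w9.png

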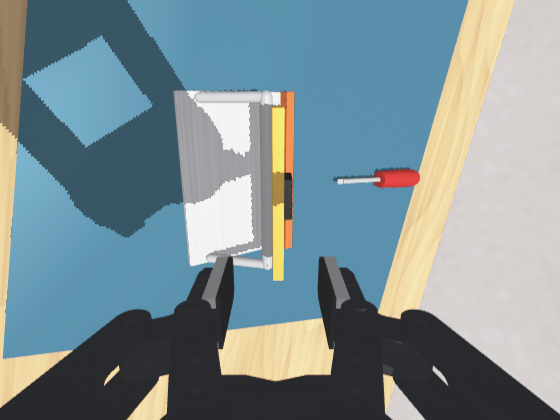

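Run:
```python
from h import *
im=cv2.imread("pics/top0.png"),cv2.imread("pics/t9.png")
i=im[1]; cv2.imwrite("pics/t9c.png",cv2.resize(i[190:280,330:440],None,fx=6,fy=6,interpolation=cv2.INTER_CUBIC))
h=cv2.cvtColor(i,cv2.COLOR_BGR2HSV); C=cam("top")
m=cv2.inRange(h,(18,150,170),(32,255,255)); k=np.zeros_like(m);k[200:255,335:435]=m[200:255,335:435]
n,l,s,c=cv2.connectedComponentsWithStats(k)
j=1+np.argmax(s[1:,4]); p=np.argwhere(l==j)[:,::-1]
w=np.array([cast(C,q,.1035) for q in p])-org-ez*.1035
a=np.c_[w@ex,w@ey]*1000
r=cv2.minAreaRect(a.astype(np.float32)); print(len(p),r,"ymin/max",a[:,1].min(),a[:,1].max(),"x",np.median(a[:,0]))
d=cv2.fitLine(a.astype(np.float32),cv2.DIST_HUBER,0,.01,.01).ravel(); print("angle off",np.degrees(np.arctan2(d[0],d[1])))
```

```text
119 ((-14.331714630126953, -38.12889099121094), (71.86270904541016, 7.8064188957214355), 89.16886138916016) ymin/max -74.09039325670169 -2.2352875750787486 x -14.221949726300428
angle off 0.788734
```

View pics/t9c.png

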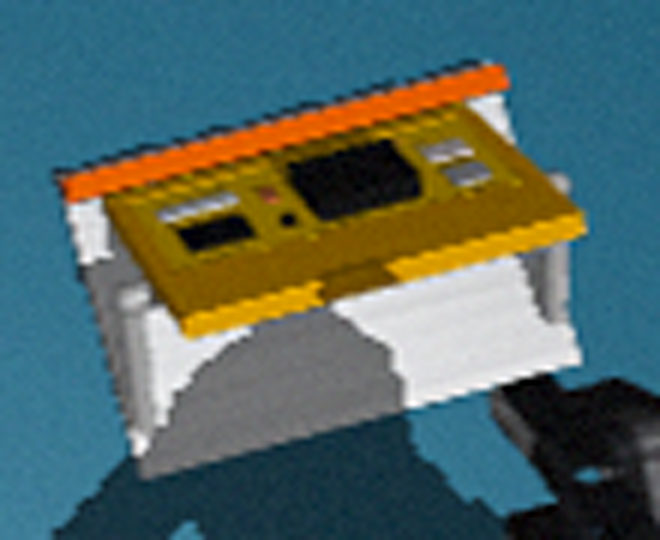

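The enlarged top view shows the board's top-left end at (360.5,246), against a predicted (360.5,246.5). The right end measures −74 mm against −75, and the top edge is at rest x = −14 against −14.5. It is centred, square and at the right lean, and the other objects haven't moved. Handing in.

```bash
python3 -c "
from station import ctrl,telemetry
print(telemetry.get_obs()['t'],ctrl.sign_off())"
```

```text
the job is handed in; nothing more can be done
12.025 None
```

I took the yellow board (the 150 mm one) from the rack and leaned it in the inspection rest. I held it until both the base and the bar carried it, then let go, backed off and handed in at 12.0 s.

**Last checks:**
- **Position:** in the top view the board's ends and top edge are within about 1 mm of the intended spot. It is behind the lip with the component side out, and the gripper is clear of it.
- **Forces:** contact forces while placing stayed around 6 N.
- **Bystanders:** the green board and the other things look unmoved in the scene and top pictures.

**Checks that disagreed slightly:**
- **Wrist camera:** it read both the rest and the board about 2 mm off along the rest's y. The offset was the same for both, so I took it as calibration bias.
- **Squareness:** one line fit read 0.8° off square. It covered only half of the top edge, because of shadow, and the end positions do not show it.

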